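Take the ventilated cover off the bench mincer and lay it in the wash tray

ROBOT

A 6-joint arm with a two-finger parallel gripper is mounted at the origin on the work surface. World frame = base frame: x ahead of the robot, y to its left, z up, the work surface at z = 0. Lengths are in m, angles in rad, forces in N, time in s.
With the tool pointing down it reaches from about 0.2 to 0.875 m from the base axis. Payload 3.4 kg.
Tool frame: the origin (TCP) lies at the very end of the fingers, on their centre line; the grasp point (between the pads) lies 19 mm behind it; z points along the fingers, y is the line along which they close (so a half turn about z gives the same grasp; the last joint's range is limited). The gripper opens to 94 mm and grips with 3 to 60 N. Pads are 16 mm wide; open, the fingers measure 119 mm over their backs; the gripper's body (75 mm by 177 mm) begins 78 mm behind the grasp point.
Start: joints at [0.983, 0.276, 1.505, -0, 1.361, -0.121], TCP at [0.259, 0.514, 0.205] pointing down, gripper open.
Joint ranges: [-2.89, 2.89], [-0.75, 2.08], [0.22, 2.7], [-1.18, 4.32], [0.11, 2.71], [-2.7, 2.7]. Speed limits (rad/s): [2.57, 2.57, 3.14, 3.14, 3.14, 3.14].

INTERFACE

Orientations are given as a rotation vector (axis times angle).
In Python, from rig import r, imaging, close_job gives the robot as it stands.
- The arm moves only by the tool drive_tool, never from a script. Its argument "series" is one flat list of numbers, 7 for each row, row after row: the shift along the tool's x, y, z as a fraction of full scale, then the turn, a rotation vector about the tool's x, y, z as a fraction of full scale, then the opening, from 0 (shut) to 1 (fully open). A call has 1 to 10 rows; each row is the pose to reach, as a shift and turn from the pose commanded when the call began, along the tool's axes at that moment; what a row does not reach only later rows make up. Full scale, the value 1, is 0.4 m for a shift and 90 degrees for a turn. A row lasts 1/12 s, in which the tool goes at most 41.7 mm and 7.16 degrees, less where a joint would pass 70% of its speed; a pose out of reach is approached as far as the arm can. A call with a number of a shift or a turn outside -1 to 1 is refused whole. A call with a gripper value outside its range is refused whole. The fingers move at their own pace and stop on an object; the grip force is fixed at half the most. Time passes only in rows, so rows that repeat a pose let the fingers close. It gives the time, the measured TCP pose, the force, the opening and the grip force at its end, in the units of the state.
- r.sense(): the state, without advancing time (a new reading comes with each control period).
- imaging.read_camera(name): name is "side" or "top" or "wrist"; returns the picture (480x640x3 uint8, blue, green, red); there is no depth.
- imaging.calibration(name): a dict with "K" (3x3 intrinsics, pixels), "distortion" ([k1, k2, p1, p2, k3] as OpenCV has them; the pictures are not rectified), "origin" and "attitude" of the camera in the world. Camera axes: x right, y up, looking along -z (the intrinsics and any distortion apply to the point x, -y, -z); pixel columns grow to the right and rows downward; lengths in m; the calibration is good to about 2 mm. A picture is of the moment at which its call begins: read the wrist's pose just before it. calibration takes no time and is no camera call; for the wrist camera it gives the pose at the moment of the call.
- close_job(): hands the job in; it is judged then, once.
Trained networks look in the newest picture that a camera, given by its name, has taken for a name from the list of things; names that differ only in an ending like _2 or _b are one class to them, and where a whole thing is asked for, a point or a joint stands for the part that bears it (a point fixed in the world has none). Each returns a list of dicts, best first, with "confidence" (0 to 1); they miss things now and then, are a little off and sometimes report something else, mostly with a low value. They report only what shows in the picture. A call takes as long as a camera call. They do not tell look-alikes from the thing itself.
- imaging.recognise(thing, camera): "bbox" ([left, top, right, bottom] in pixels, round what is visible of it).
- imaging.regions_of(thing, camera): "region" (480x640 bool, what is visible of it) and "bbox" ([left, top, right, bottom] in pixels, round what is visible of it).
- imaging.spot_point(thing, camera): "pixel" ([column, row] in pixels: a listed point, or the origin of a listed thing).
The state is a dict: "t": time; "joint_positions": joint angles; "qvel": joint speeds; "tau": joint torques, N m; "tool_pos": TCP position; "eef_rot": TCP orientation; "ft_force": force on the tool from outside, world axes, zero at the start; "torque": the same for the moment, N m; "finger_gap": finger opening in m; "gripper_force": force on a finger pad.
Only numpy, scipy, OpenCV 4.12 (cv2) and the standard library are available. Lean on these libraries where they do the work, as an engineer would, in place of code of your own. Each camera call takes 0.05 s, during which the arm holds its last target. There are 200 camera calls.

TASK

The mincer's ventilated cover is due for washing. Push the stop button in until it latches, then swing the catch well aside, draw the bolt right back, lift the cover off its two pins and lay it without dropping it, flat and handle up, on the bottom of the wash tray beside the mincing disc. Let go of it there, leave catch and bolt open, and leave everything else on the bench where it stands.

Things in the scene. Friction and masses are not known exactly. Their poses are not given: they have to be found in the camera images.
- mincer: Bench meat mincer, heavy steel housing 323 (x) x 260 (y) x 234 mm high; origin: centre of its underside, z up. Its service face slopes up at 0.56 rad (32 deg) from its front edge (x=-161, z=70 mm) to x=+101, z=234. On its middle line, front edge upwards: catch, bolt, cover; the stop button 90 mm to the +y side of that line. The mincing head juts 155 mm from the +x side, to z=235.
- service_opening (a point): Point in the plane of the service face under the middle of the seated cover, 220 mm up the slope from its front edge. Axes as mincer (not turned with the slope).
- stop_button (a joint): Travel (m) of the mushroom-headed stop button: 0 out, 0.008 fully in, where it stays by itself (friction about 4 N, no spring).
- stop_button_top (a point): Centre of the top of the stop button's round head (38 mm across, 34 mm above the service face when out), 80 mm up the slope from the face's front edge. x axis up the slope, y across, z outwards, square to the face: push along -z.
- catch (a joint): Angle (rad) of the catch, a flat steel bar 71 mm long, 18 wide, 9 thick, turning in the plane of the service face. 0: points straight up the slope, its end up to 6 mm behind the bolt's block, which then cannot move; clear beyond about 0.5 either way, stops at -1.6 and +1.6. Positive: its end goes to the mincer's +y side. Stays where left (friction, about 2 N at its post).
- catch_post (a point): Half-way up the round upright post on the catch (12 mm thick, 40 mm high, square to the face): push or pinch it to turn the catch. Axes turn with the catch: x from the pivot along the bar to its free end, z outwards, square to the face. The pivot axis is 30 mm away towards -x. The bar's top is 20 mm under this point, the face 32 mm.
- bolt (a joint): Travel (m) of the slide bolt, a 12 mm square bar 90 mm long sliding up and down the slope in a sleeve. 0: home, its end lies 26 mm over the cover's lower edge, 1.5 mm above the plate, holding it down. Grows as it is drawn down the slope, towards the catch; clear of the cover beyond 0.027, stops at 0.038. Friction about 2.5 N, stays where left.
- bolt_post (a point): On the axis of the bolt's round upright post (12 mm thick, 20 to 58 mm above the face, square to it), 42 mm above the face. x axis up the slope, y to the mincer's +y side, z outwards, square to the face. At its foot an 18 mm block 22 mm high; the sleeve, 26 mm high, begins 8 mm up the slope (bolt home). With both closed the catch's post stands 38 mm down the slope.
- cover_handle (a point): Middle of the grip bar of the cover's bow handle: bar along y, 110 mm long, 14 wide (x), 8 high (z), its middle 40 mm above the plate, 36 mm free below, 90 mm between the legs. Cover: loose steel plate with dark slots, 140 (x) x 200 (y) x 6 mm, 0.3 to 0.55 kg. Axes: x up the slope, y across, z square to the plate, outwards.
- cover_plate (a point): Centre of the cover's plate, half-way through its 6 mm; axes as cover_handle, 43 mm under it. It lies on the service face over two pins, square to the face (10 mm thick, 20 mm high), through 13 mm holes at x=+55, y=-84 and +84 mm: lift it straight out, square to the face, 25 mm or more.
- cover: The same loose cover as a whole; origin at the centre of the plate's underside, axes as cover_handle.
- tray_floor (a point): Middle of the inner floor of the wash tray: fixed shallow open steel pan, inside 319 (x) x 259 (y) mm, outside 345 x 289, floor 3 mm above the bench, rim 39 mm above the floor. Axes along its sides, z up. The disc lies in its +x half; the cover has room in its -x half (centre about 60 mm from the middle), its 200 mm side along the tray's y.
- mincing_disc: Round perforated steel disc, 82 mm across, 10 mm thick, lying in the tray about 105 mm from its middle towards the tray's +x. Origin at the centre of its underside.
- sharpening_steel: Knife steel, 310 mm long, 38 mm wide at the guard, 26 mm high, lying between mincer and tray. Origin under its guard.
- spice_jar: Amber glass jar, 72 mm across, 120 mm high, at the right side (-y). Origin under its centre.
- steel_bowl: Steel bowl, 150 mm across, 60 mm high, at the right side (-y) of the bench. Origin under its centre.
- meat_pusher: White meat pusher standing upright, 52 mm across, 190 mm high, at the left side (+y). Origin under its centre.
- boning_knife: Knife with black handle, 270 mm long, lying at the left side (+y). Origin under the joint of blade and handle.
There are look-alikes about, which are no part of the job. Leave any brown look-alike of the cover alone.

How it is judged:
On the way, in this order (a step that is already met when the one before it is completed fails the run):
1. the stop button is pushed in, before the catch is opened (value of joint stop_button above 0.006 m and not (value of joint catch above 1 rad or value of joint catch below -1 rad) and value of joint bolt below 0.012 m), for 0.1 s.
2. the catch is swung aside, the bolt still home ((value of joint catch above 1 rad or value of joint catch below -1 rad) and value of joint bolt below 0.012 m), for 0.1 s.
3. the bolt is drawn back off the cover, which is still on its pins (value of joint bolt above 0.03 m and distance between cover_plate and service_opening below 0.015 m), for 0.1 s.
4. the cover is lifted off its pins (distance between cover_plate and service_opening above 0.05 m), for 0.1 s.
At the end, for the whole second after the job is handed in: The cover lies flat and handle up on the tray's floor (plate's centre under 9 mm above the floor, tilt under 0.05 rad), inside the tray, at rest and released; the bolt is drawn back more than 30 mm and the catch is turned more than 1.0 rad to either side; the stop button is still in, more than 6 mm (value of joint stop_button above 0.006 m and (value of joint catch above 1 rad or value of joint catch below -1 rad) and value of joint bolt above 0.03 m and z of cover_plate in the frame of tray_floor between -0.002 and 0.009 m and angle between cover_plate's own z axis and vertical below 0.05 rad and horizontal distance between cover_plate and tray_floor below 0.14 m and linear speed of cover below 0.02 m/s and contact force between the fingers and cover below 0.1 N); the robot touches nothing.
It fails at once if the cover is dropped (falls free more than about 10 mm) (contact force between the fingers and cover below 0.05 N and linear speed of cover above 0.45 m/s and distance between cover_plate and service_opening above 0.03 m).
It fails at once if something else on the bench, or the disc in the tray, is pushed more than 30 mm from its place (distance of any of mincing_disc, sharpening_steel, spice_jar, steel_bowl, meat_pusher, boning_knife from where it was at the start of the episode above 0.03 m).
It also fails if it takes over 59 s, if anything falls off the work surface, if the arm or the gripper's body presses on something with over 40 N, if the wrist force passes 120 N, or if a joint passes its speed limit or range.

## Working session

There is one attempt and no reset: what is moved stays moved. The work goes in short steps, Python scripts to look and compute and a tool call to move; the robot and the scene stay as the last step left them, time stands still between calls to the robot, and variables do not carry over. Pictures are saved under pics/ and viewed, at most 14 in all, crops included, and the job is handed in when it is done.

Besides the shell and the picture viewer there is one more tool, called after "Call:" as a command line: name --argument value ..., lists and objects as JSON in quotes. drive_tool: Moves the arm, as the interface text tells. Its arguments: {"type":"object","properties":{"series":{"type":"array","items":{"type":"number","minimum":-1,"maximum":1}}},"required":["series"]}

```bash
ls; mkdir -p pics
python3 - <<'E'
from rig import r, imaging
import cv2, numpy as np
s=r.sense(); print(s['t'],s['tool_pos'],s['eef_rot'],s['finger_gap'])
ims=[]
for c in ("top","side"):
    im=imaging.read_camera(c); cv2.imwrite(f'pics/{c}0.png',im)
    k=imaging.calibration(c); print(c,k)
    for th in ("cover_handle","cover_plate","stop_button_top","catch_post","bolt_post","tray_floor","mincer","service_opening","mincing_disc"):
        print(th,[(np.round(d['pixel'],1).tolist(),round(d['confidence'],2)) for d in imaging.spot_point(th,c)][:3])
E
```

```text
pics
0.0 [0.25848677 0.51301221 0.20461895] [-7.26451082e-01 -3.05584092e+00  2.66637016e-03] 0.09406012129170525
top {'K': array([[535.71546955,   0.        , 320.08134257],
       [  0.        , 535.71546955, 230.29161981],
       [  0.        ,   0.        ,   1.        ]]), 'distortion': array([-0.02971655,  0.        ,  0.        ,  0.        ,  0.        ]), 'origin': array([ 0.20546131, -0.01456316,  1.54653015]), 'attitude': array([ 0.16320682, -0.1500265 , -1.43633321])}
cover_handle [([144.5, 242.7], 0.73), ([421.3, 209.3], 0.64)]
cover_plate [([406.1, 348.4], 0.76), ([416.6, 204.7], 0.62)]
stop_button_top [([376.2, 251.1], 0.69), ([145.8, 242.1], 0.62), ([414.0, 257.6], 0.42)]
catch_post [([404.9, 268.4], 0.43), ([422.1, 210.1], 0.34), ([497.9, 233.5], 0.23)]
bolt_post [([415.4, 257.9], 0.52), ([147.3, 243.3], 0.31)]
tray_floor [([238.0, 201.1], 0.66)]
mincer [([404.9, 228.4], 0.64)]
service_opening []
mincing_disc [([252.5, 168.6], 0.67)]
side {'K': array([[486.67966201,   0.        , 321.42090504],
       [  0.        , 486.67966201, 251.15986133],
       [  0.        ,   0.        ,   1.        ]]), 'distortion': array([-0.10404971,  0.        ,  0.        ,  0.        ,  0.        ]), 'origin': array([0.40325451, 1.25514312, 0.86834696]), 'attitude': array([ 0.02962688, -1.56474067, -2.67614835])}
cover_handle [([294.2, 196.0], 0.69), ([391.1, 254.5], 0.63)]
cover_plate [([390.5, 246.8], 0.97), ([286.9, 205.1], 0.73)]
stop_button_top [([324.6, 237.6], 0.52)]
catch_post [([292.9, 202.8], 0.6), ([332.6, 228.7], 0.41)]
bolt_post [([236.4, 339.3], 0.72), ([326.9, 220.2], 0.47)]
tray_floor [([269.4, 346.0], 0.94)]
mincer [([291.5, 257.7], 0.66), ([331.7, 229.8], 0.51)]
service_opening [([287.9, 207.8], 0.78)]
mincing_disc [([234.0, 341.5], 0.78), ([333.2, 229.4], 0.52)]
```

View pics/top0.png

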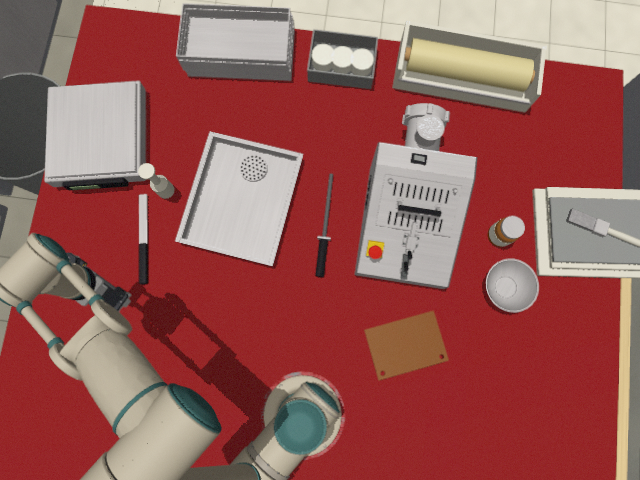

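View pics/side0.png

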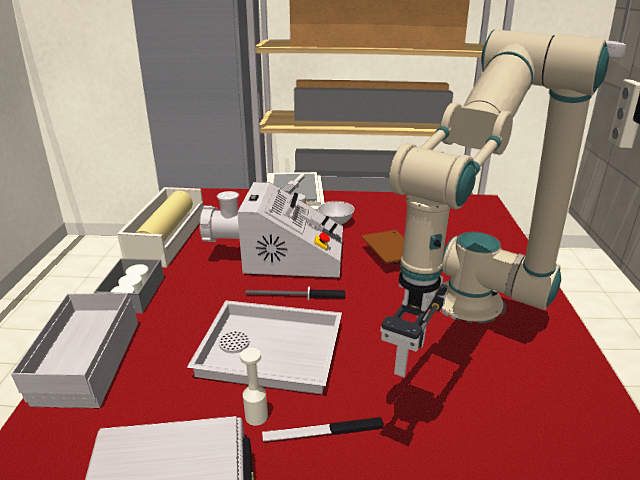

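Top view: the real cover is slotted grey with a dark handle at (420,210), button (375,252), bolt post about (412,240), catch about (406,262). The tray is centred at (240,200). The only cover look-alike is the brown board at (406,346). I'll fit the poses and check a crop.

```bash
cat > h.py <<'E'
import numpy as np, cv2
from rig import r, imaging
from scipy.spatial.transform import Rotation as Ro
from scipy.optimize import least_squares
u=np.array([np.cos(.56),0,np.sin(.56)]); n=np.array([-np.sin(.56),0,np.cos(.56)]); E0=np.array([-.161,0,.07])
def S(s,y,h): return E0+s*u+np.array([0,y,0])+h*n   # slope coords -> mincer frame
def W(p,m): return Ro.from_euler('z',m[2]).apply(p)+np.array([m[0],m[1],0])
def proj(P,k):
    c=Ro.from_rotvec(k['attitude']).inv().apply(np.atleast_2d(P)-k['origin'])*[1,-1,-1]
    return cv2.projectPoints(c,np.zeros(3),np.zeros(3),k['K'],k['distortion'])[0][:,0]
def ray(px,k):
    d=cv2.undistortPoints(np.array([[px]],float),k['K'],k['distortion'])[0,0]
    return k['origin'],Ro.from_rotvec(k['attitude']).apply([d[0],-d[1],-1])
def onplane(px,k,p0,nn):
    o,d=ray(px,k); return o+d*np.dot(p0-o,nn)/np.dot(d,nn)
def toolR(z,y):  # tool rotation from pointing dir z and closing dir y
    z=z/np.linalg.norm(z); y=y-z*np.dot(y,z); y/=np.linalg.norm(y)
    return Ro.from_matrix(np.c_[np.cross(y,z),y,z])
def go(p,R,p0=None,R0=None):
    s=r.sense(); p0=s['tool_pos'] if p0 is None else p0; R0=Ro.from_rotvec(s['eef_rot']) if R0 is None else R0
    c=[R,R*Ro.from_rotvec([0,0,np.pi])]
    for x in c:
        q=R0.inv()*x; print('shift',np.round(R0.inv().apply(p-p0)/.4,4).tolist(),'turn',np.round(q.as_rotvec()/(np.pi/2),4).tolist())
E
cat > fit.py <<'E'
from h import *
kt,ks=imaging.calibration('top'),imaging.calibration('side')
obs=[(S(.22,0,.046),kt,(420,209.8)),(S(.22,0,.046),ks,(294,197.5)),(S(.08,.09,.034),kt,(375.5,251.5)),(S(.08,.09,.034),ks,(323.5,239))]
f=lambda m:np.ravel([proj(W(P,m),k)[0]-px for P,k,px in obs])
a=least_squares(f,[.6,-.2,0]);print('mincer',a.x,np.round(a.fun,1));m=a.x
# tray: outer rim corners, z=.042
C=[onplane(p,kt,np.array([0,0,.042]),np.array([0,0,1.])) for p in [(210,132.5),(302.5,152.5),(274,266),(176.5,241)]]
print(np.round(C,3)); c=np.mean(C,0); d=(C[0]+C[1]-C[2]-C[3])/2; print('tray',c,np.arctan2(d[1],d[0]),np.linalg.norm(d))
im=cv2.imread('pics/top0.png')
x0,y0,sc=345,95,4
big=cv2.resize(im[y0:y0+150+45,x0:x0+140],None,fx=3,fy=3,interpolation=cv2.INTER_CUBIC)
pts=[S(.22,0,.046),S(.08,.09,.034),S(0,.13,0),S(0,-.13,0),S(.309,.13,0),S(.309,-.13,0),S(.095,0,.058),S(.057,0,.052),S(.15,.1,.006),S(.15,-.1,.006)]
for q in proj([W(p,m) for p in pts],kt): cv2.circle(big,tuple(int(v) for v in np.round((q-[x0,y0])*3+1)),3,(255,0,0),1)
cv2.imwrite('pics/crop0.png',big)
E
python3 fit.py
```

```text
mincer [ 0.55979511 -0.23210426 -0.07333382] [ 0.6  0.3 -0.4  1.7 -1.1 -0.3  0.3 -2.9]
[[0.766 0.382 0.042]
 [0.74  0.1   0.042]
 [0.394 0.134 0.042]
 [0.429 0.421 0.042]]
tray [0.58244315 0.25952987 0.042     ] -0.10713186226863051 0.34311599345596694
```

View pics/crop0.png

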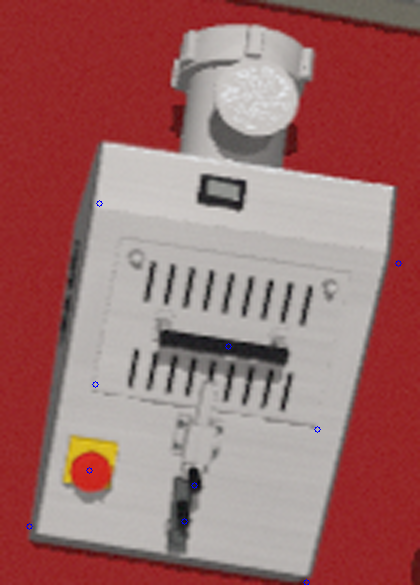

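The crop confirms the choice: slotted plate with dark bow handle and two pins, bolt and dark catch below it, and the red button at left. Next I'll go near and look with the wrist camera.

Run:
```python
from h import *
m=[.5598,-.2321,-.0733]; Rm=Ro.from_euler('z',m[2])
k=imaging.calibration('wrist'); s=r.sense(); R0=Ro.from_rotvec(s['eef_rot'])
print(R0.inv().apply(k['origin']-s['tool_pos']), (R0.inv()*Ro.from_rotvec(k['attitude'])).as_matrix().round(2), k['K'][0,0])
print(R0.as_matrix().round(2))
p=W(S(.12,.02,.20),m); print(p); go(p,toolR(Rm.apply(-n),Rm.apply([0,1,0])))
```

```text
[ 7.81132170e-02 -1.71911087e-04 -1.78662888e-01] [[ 0.    0.96  0.27]
 [ 1.    0.   -0.  ]
 [-0.    0.27 -0.96]] 415.31022132193465
[[-0.89  0.45  0.  ]
 [ 0.45  0.89  0.  ]
 [-0.    0.   -1.  ]]
[ 0.39614265 -0.20002854  0.30319337]
shift [-1.1094, -1.4384, -0.2443] turn [-0.0701, -0.3518, -0.2439]
shift [-1.1094, -1.4384, -0.2443] turn [-0.4854, 0.0967, 1.6883]
```

Call:
drive_tool --series '[-0.2,-0.2,-0.25,-0.035,-0.176,-0.122,1,-0.55,-0.72,-0.25,-0.0701,-0.3518,-0.2439,1,-0.55,-0.72,-0.25,-0.0701,-0.3518,-0.2439,0.4,-0.55,-0.72,-0.25,-0.0701,-0.3518,-0.2439,0.4,-0.55,-0.72,-0.25,-0.0701,-0.3518,-0.2439,0.4,-0.55,-0.72,-0.25,-0.0701,-0.3518,-0.2439,0.4,-0.55,-0.72,-0.25,-0.0701,-0.3518,-0.2439,0.4,-0.55,-0.72,-0.25,-0.0701,-0.3518,-0.2439,0.4,-0.55,-0.72,-0.25,-0.0701,-0.3518,-0.2439,0.4,-0.55,-0.72,-0.25,-0.0701,-0.3518,-0.2439,0.4]'

```text
t: 1.83
tool_pos: [0.3258, 0.1516, 0.3074]
eef_rot: [0.105, 2.575, -0.03]
ft_force: [-0.4, 0.8, 0.0]
finger_gap: 0.0441
gripper_force: 0.0
```

Run:
```python
from h import *
m=[.5598,-.2321,-.0733]; Rm=Ro.from_euler('z',m[2])
print(r.sense()['t'],r.sense()['tool_pos'],r.sense()['ft_force'],r.sense()['joint_positions'])
go(W(S(.12,.02,.20),m),toolR(Rm.apply(-n),Rm.apply([0,1,0])))
```

```text
1.8333 [0.32579121 0.15163735 0.30742679] [-0.35635192  0.81312736  0.03647266] [ 0.6167678  -0.36125946  1.99942189 -0.39883638  1.08630648 -0.7603456 ]
shift [-0.2028, -0.862, 0.1408] turn [-0.0026, 0.0027, -0.0043]
shift [-0.2028, -0.862, 0.1408] turn [0.0043, 0.0041, 1.9957]
```

Call:
drive_tool --series '[-0.2,-0.86,0.14,0,0,0,0,-0.2,-0.86,0.14,0,0,0,0,-0.2,-0.86,0.14,0,0,0,0,-0.2,-0.86,0.14,0,0,0,0,-0.2,-0.86,0.14,0,0,0,0,-0.2,-0.86,0.14,0,0,0,0,-0.2,-0.86,0.14,0,0,0,0,-0.2,-0.86,0.14,0,0,0,0,-0.2,-0.86,0.14,0,0,0,0,-0.2,-0.86,0.14,0,0,0,0]'

```text
t: 2.67
tool_pos: [0.3789, -0.1086, 0.2994]
eef_rot: [0.094, 2.577, -0.028]
ft_force: [1.6, 1.1, 0.2]
finger_gap: 0.0006
gripper_force: 0.0
```

Run:
```python
from h import *
s=r.sense();print(s['t'],s['tool_pos'],s['joint_positions'],s['finger_gap'])
k=imaging.calibration('wrist'); im=imaging.read_camera('wrist'); cv2.imwrite('pics/w1.png',im)
np.savez('w1.npz',**k)
for th in ("cover_handle","cover_plate","stop_button_top","catch_post","bolt_post"):
        print(th,[(np.round(d['pixel'],1).tolist(),round(d['confidence'],2)) for d in imaging.spot_point(th,'wrist')][:3])
```

```text
2.6667 [ 0.37893204 -0.10863856  0.29936645] [-0.86209128 -0.37916646  2.02609821  0.43447875  1.1156495  -2.47767022] 0.0006153830886874881
cover_handle [([208.2, 350.6], 0.73)]
cover_plate [([217.6, 328.2], 0.57)]
stop_button_top [([293.7, 193.7], 0.64)]
catch_post [([192.5, 172.5], 0.92)]
bolt_post [([189.1, 217.6], 0.83)]
```

View pics/w1.png

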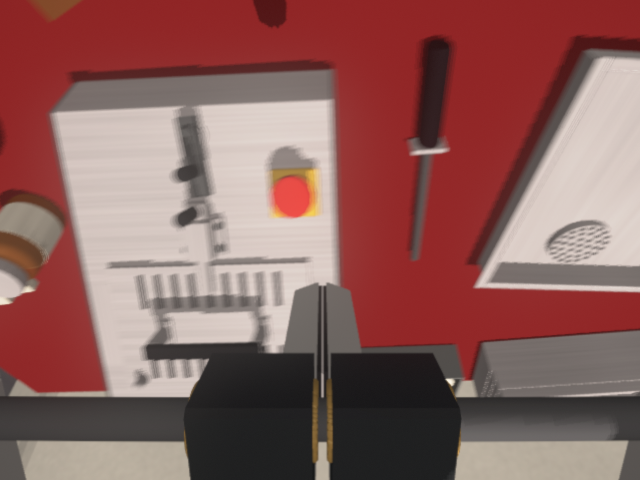

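The wrist view shows the button at (293,196), catch post (187,173), bolt post (188,216), handle bar (205,350) and front corners (56,112) and (333,98). Joint 6 is near its limit, so I'll turn +90° about the tool axis. With the closing axis along the slope, one orientation serves catch, bolt and handle.

```bash
cat > fit2.py <<'E'
from h import *
kt,ks=imaging.calibration('top'),imaging.calibration('side'); kw=dict(np.load('w1.npz'))
H=S(.22,0,.046);B=S(.08,.09,.034)
obs=[(H,kt,(420,209.8)),(H,ks,(294,197.5)),(B,kt,(375.5,251.5)),(B,ks,(323.5,240)),(H,kw,(204.5,350.5)),(B,kw,(293,196)),(S(0,.13,0),kw,(333,98)),(S(0,-.13,0),kw,(56,112))]
f=lambda m:np.ravel([proj(W(P,m),k)[0]-px for P,k,px in obs])
a=least_squares(f,[.6,-.2,0]);print('mincer',a.x,np.round(a.fun,1).tolist());m=a.x
E
python3 - <<'E'
from fit2 import *
Rm=Ro.from_euler('z',m[2]); print(Rm.inv().apply(kw['origin']-[m[0],m[1],0]))
go(W(S(.10,.0,.14),m),toolR(Rm.apply(-n),Rm.apply(u)))
E
```

```text
mincer [ 0.56229805 -0.23088907 -0.01826461] [0.2, -0.7, -1.2, 1.8, 0.5, 1.0, 1.2, -4.5, 1.4, 1.4, 0.6, 0.6, 3.7, 0.0, -5.3, 1.3]
[-0.34704104  0.12746318  0.40845683]
shift [-0.012, -0.2965, 0.1742] turn [-0.0142, 0.0135, 0.9706]
shift [-0.012, -0.2965, 0.1742] turn [-0.0136, -0.0144, -1.0292]
```

Call:
drive_tool --series '[0,-0.12,0.04,0,0,0.1,0,-0.012,-0.29,0.12,-0.014,0.013,0.97,0,-0.012,-0.29,0.12,-0.014,0.013,0.97,0,-0.012,-0.29,0.12,-0.014,0.013,0.97,0,-0.012,-0.29,0.12,-0.014,0.013,0.97,0,-0.012,-0.29,0.12,-0.014,0.013,0.97,0,-0.012,-0.29,0.12,-0.014,0.013,0.97,0,-0.012,-0.29,0.12,-0.014,0.013,0.97,0,-0.012,-0.29,0.12,-0.014,0.013,0.97,0,-0.012,-0.29,0.12,-0.014,0.013,0.97,0]'

```text
t: 3.8
tool_pos: [0.4019, -0.2224, 0.2608]
eef_rot: [1.624, 2.102, 0.45]
ft_force: [1.0, -0.8, 0.1]
finger_gap: 0.0007
gripper_force: 0.0
```

Run:
```python
from fit2 import *
Rm=Ro.from_euler('z',m[2]); print(r.sense()['joint_positions'],r.sense()['tool_pos'])
go(W(S(.10,.0,.14),m),toolR(Rm.apply(-n),Rm.apply(u)))
```

```text
mincer [ 0.56229805 -0.23088907 -0.01826461] [0.2, -0.7, -1.2, 1.8, 0.5, 1.0, 1.2, -4.5, 1.4, 1.4, 0.6, 0.6, 3.7, 0.0, -5.3, 1.3]
[-1.07834611 -0.17262005  1.99973745  0.54755735  1.08362037 -1.53807995] [ 0.40186473 -0.22239653  0.26075679]
shift [-0.0121, -0.0077, 0.0535] turn [-0.0018, 0.0019, 0.1746]
shift [-0.0121, -0.0077, 0.0535] turn [-0.0027, -0.0026, -1.8254]
```

Call:
drive_tool --series '[0,0,0.03,0,0,0.1746,0,0,0,0.03,0,0,0.1746,0,0,0,0.03,0,0,0.1746,0,0,0,0.03,0,0,0.1746,0,0,0,0.03,0,0,0.1746,0]'

```text
t: 4.22
tool_pos: [0.4077, -0.2244, 0.2508]
eef_rot: [1.914, 1.888, 0.533]
ft_force: [-0.7, 0.1, 1.3]
finger_gap: 0.0003
gripper_force: 0.0
```

Run:
```python
from h import *
s=r.sense();print(s['t'],s['tool_pos'],s['eef_rot'],s['joint_positions'])
k=imaging.calibration('wrist'); im=imaging.read_camera('wrist'); cv2.imwrite('pics/w2.png',im)
np.savez('w2.npz',**k)
for th in ("cover_handle","cover_plate","stop_button_top","catch_post","bolt_post"):
        print(th,[(np.round(d['pixel'],1).tolist(),round(d['confidence'],2)) for d in imaging.spot_point(th,'wrist')][:3])
```

```text
4.2167 [ 0.40771245 -0.22442856  0.25077119] [1.91436137 1.88820488 0.53269823] [-1.06267425 -0.15643144  2.0136318   0.55291896  1.04797267 -1.27293004]
cover_handle [([483.8, 245.7], 0.68)]
cover_plate [([463.3, 230.6], 0.82)]
stop_button_top [([289.7, 108.4], 0.65)]
catch_post [([259.2, 237.2], 0.92)]
bolt_post [([307.3, 243.2], 0.63)]
```

View pics/w2.png

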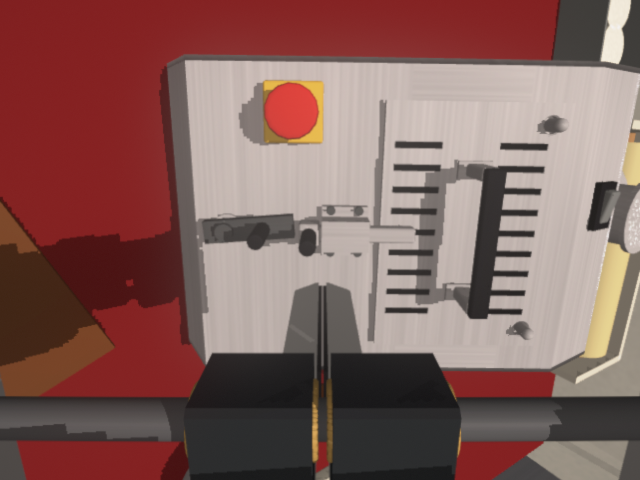

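Clear close view: button (291,111), catch post (259,236), bolt post (307,242), handle bar from (494,169) to (482,318), pins (558,125) and (524,331), cover lower edge at column 380.

```bash
cat > fit3.py <<'E'
from h import *
kt=imaging.calibration('top'); kw=dict(np.load('w2.npz'))
H=S(.22,0,.046);B=S(.08,.09,.034)
obs=[(H,kt,(420,209.8)),(B,kt,(375.5,251.5)),(S(.22,0,.05),kw,(489,243.5)),(S(.22,.055,.05),kw,(494,169)),(S(.22,-.055,.05),kw,(484,318)),(B,kw,(291.5,111)),(S(.275,.084,.02),kw,(560,125)),(S(.275,-.084,.02),kw,(524,331)),(S(.15,.1,.006),kw,(385,100)),(S(.15,-.1,.006),kw,(374,345))]
f=lambda m:np.ravel([proj(W(P,m),k)[0]-px for P,k,px in obs])
a=least_squares(f,[.6,-.2,0],loss='soft_l1');m=a.x;Rm=Ro.from_euler('z',m[2])
def onh(px,h,k=kw):
    p=onplane(px,k,W(S(0,0,h),m),Rm.apply(n)); q=Rm.inv().apply(p-[m[0],m[1],0])-E0; return q@u,q[1]
T=toolR(Rm.apply(-n),Rm.apply(u))
def slope(p):
    q=Rm.inv().apply(p-[m[0],m[1],0])-E0; return np.round([q@u,q[1],q@n],4)
E
python3 - <<'E'
from fit3 import *
print(m,np.round(f(m),1).tolist())
print('catch',onh((259,236.5),.032),'bolt',onh((307,242),.042), 'catch nn',onh((259.2,237.2),.032),'tip',slope(r.sense()['tool_pos']))
go(W(S(.08,.09,.045),m),T)
E
```

```text
[ 0.5596218  -0.23021046 -0.02164098] [-0.2, 0.3, 0.0, 1.8, -0.3, 4.7, 4.5, -0.7, -4.3, 2.1, -3.9, 0.4, 3.0, -1.1, 4.9, 5.1, 1.2, -0.8, 0.3, -1.1]
catch (np.float64(0.05764860215772119), np.float64(0.002094250765343418)) bolt (np.float64(0.09326197232307197), np.float64(0.0010397654345345353)) catch nn (np.float64(0.0577783730045406), np.float64(0.0015628972446140124)) tip [0.1029 0.0007 0.1485]
shift [0.2247, -0.0559, 0.2577] turn [-0.0015, 0.0033, 0.0023]
shift [0.2247, -0.0559, 0.2577] turn [-0.0052, -0.0023, -1.9977]
```

Call:
drive_tool --series '[0.12,-0.03,0,0,0,0,0,0.2247,-0.056,0.05,0,0,0,0,0.2247,-0.056,0.15,0,0,0,0,0.2247,-0.056,0.22,0,0,0,0,0.2247,-0.056,0.25,0,0,0,0,0.2247,-0.056,0.258,0,0,0,0,0.2247,-0.056,0.258,0,0,0,0]'

```text
t: 5.1
tool_pos: [0.4445, -0.1373, 0.1497]
eef_rot: [1.922, 1.884, 0.533]
ft_force: [0.3, -0.0, 0.2]
finger_gap: 0.0004
gripper_force: 0.0
```

Run:
```python
from fit3 import *
s=r.sense();print(s['ft_force'],slope(s['tool_pos']))
k=imaging.calibration('wrist'); im=imaging.read_camera('wrist')
cv2.imwrite('pics/w3.png',im)
go(W(S(.08,.09,.025),m),T)
```

```text
[ 0.32289916 -0.02913212  0.23958926] [0.0796 0.0904 0.0442]
shift [0.0009, -0.0006, 0.0497] turn [-0.0016, 0.003, 0.0018]
shift [0.0009, -0.0006, 0.0497] turn [-0.0048, -0.0025, -1.9981]
```

View pics/w3.png

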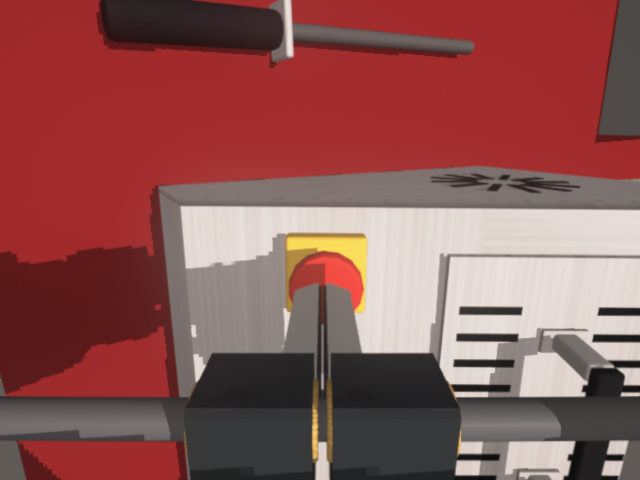

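The closed fingers are centred over the button (tip at about (323,285), button at (326,285)). I'll push now.

Call:
drive_tool --series '[0,0,0.025,0,0,0,0,0,0,0.035,0,0,0,0,0,0,0.043,0,0,0,0,0,0,0.048,0,0,0,0,0,0,0.048,0,0,0,0]'

```text
t: 5.57
tool_pos: [0.4553, -0.139, 0.135]
eef_rot: [1.92, 1.88, 0.532]
ft_force: [0.1, -0.9, 1.1]
finger_gap: 0.0007
gripper_force: 0.7
```

Run:
```python
from fit3 import *
s=r.sense();print(s['ft_force'],slope(s['tool_pos']),Rm.apply(n)@s['ft_force'])
```

```text
[ 0.10683044 -0.90362077  1.12468011] [0.0809 0.0889 0.026 ] 0.8857707336054627
```

Call:
drive_tool --series '[0,0,0.005,0,0,0,0,0,0,0.01,0,0,0,0,0,0,0.01,0,0,0,0]'

```text
t: 5.82
tool_pos: [0.4563, -0.139, 0.1341]
eef_rot: [1.912, 1.883, 0.529]
ft_force: [-37.9, 0.0, 43.8]
finger_gap: 0.0002
gripper_force: 28.7
```

Call:
drive_tool --series '[0,0,-0.1,0,0,0,0.27,0,0,-0.21,0,0,0,0.27,0,0,-0.21,0,0,0,0.27,0,0,-0.21,0,0,0,0.27]'

```text
t: 6.15
tool_pos: [0.4123, -0.1375, 0.2043]
eef_rot: [1.917, 1.879, 0.531]
ft_force: [-0.7, -0.6, 0.4]
finger_gap: 0.0233
gripper_force: 0.0
```

Run:
```python
from fit3 import *
s=r.sense();print(s['ft_force'],slope(s['tool_pos']),s['finger_gap'])
go(W(S(.0565,.0015,.08),m),T)
```

```text
[-0.68373908 -0.56776319  0.38112175] [0.0813 0.0895 0.1076] 0.023255860132013056
shift [-0.2191, -0.0628, 0.0709] turn [0.0006, 0.0057, 0.0024]
shift [-0.2191, -0.0628, 0.0709] turn [-0.009, 0.001, -1.9975]
```

Call:
drive_tool --series '[-0.1,-0.03,0.03,0,0.005,0.002,0.26,-0.2,-0.063,0.07,0,0.005,0.002,0.26,-0.219,-0.063,0.071,0,0.005,0.002,0.26,-0.219,-0.063,0.071,0,0.005,0.002,0.26,-0.219,-0.063,0.071,0,0.005,0.002,0.26]'

```text
t: 6.57
tool_pos: [0.4037, -0.2233, 0.1633]
eef_rot: [1.93, 1.886, 0.545]
ft_force: [1.0, -0.6, -0.3]
finger_gap: 0.0243
gripper_force: 0.0
```

Run:
```python
from fit3 import *
s=r.sense();print(s['ft_force'],slope(s['tool_pos']),s['finger_gap'])
k=imaging.calibration('wrist'); im=imaging.read_camera('wrist')
cv2.imwrite('pics/w4.png',im)
print(proj([W(S(.057,.0,.052),m),W(S(.095,0,.058),m)],k))
print([(np.round(d['pixel'],1).tolist(),round(d['confidence'],2),onh(d['pixel'],.032,k)) for d in imaging.spot_point('catch_post','wrist')][:3])
go(W(S(.0565,.0015,.02),m),T)
```

```text
[ 1.04754055 -0.62953117 -0.33800059] [0.0537 0.0035 0.0764] 0.024337409722725363
[[327.78871059 288.96026269]
 [402.4736757  293.15874873]]
[]
shift [-0.0082, 0.0058, 0.1426] turn [-0.0023, -0.0038, -0.0004]
shift [-0.0082, 0.0058, 0.1426] turn [-0.006, 0.0036, 1.9996]
```

View pics/w4.png

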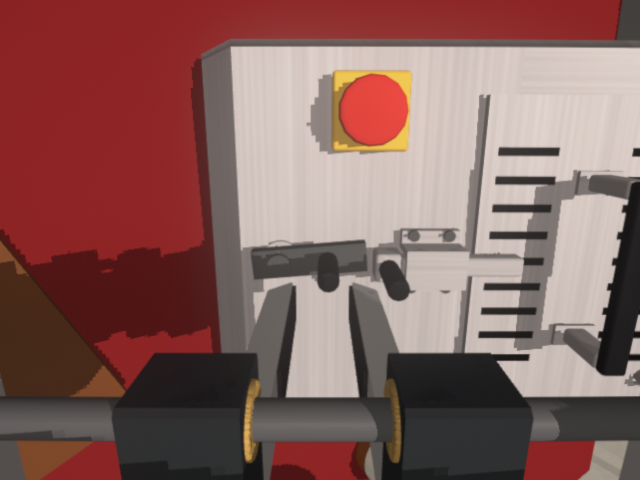

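Fingers straddle the catch post (post top at (328,284), midline 323), and the bolt post top is at (398,294). Descending to pinch.

Call:
drive_tool --series '[-0.006,0.006,0.06,0,0,0,0.26,-0.006,0.006,0.12,0,0,0,0.26,-0.006,0.006,0.142,0,0,0,0.26,-0.006,0.006,0.142,0,0,0,0.26,-0.006,0.006,0.142,0,0,0,0.1,-0.006,0.006,0.142,0,0,0,0,-0.006,0.006,0.142,0,0,0,0,-0.006,0.006,0.142,0,0,0,0]'

```text
t: 7.33
tool_pos: [0.4354, -0.2268, 0.1184]
eef_rot: [1.924, 1.886, 0.541]
ft_force: [-3.5, 0.8, -0.2]
finger_gap: 0.0114
gripper_force: 30.0
```

Run:
```python
from fit3 import *
s=r.sense();print(s['ft_force'],slope(s['tool_pos']),s['finger_gap'])
t=np.array([.3,.6,.9,1.15,1.4])
for a in t: # tool x=+y mincer, tool y=+u
    print(a, np.round([-.03*np.sin(a)/.4, -.03*(1-np.cos(a))/.4],4))
R0=Ro.from_rotvec(s['eef_rot']); print(R0.inv().apply(Rm.apply(u)),R0.inv().apply(Rm.apply([0,1,0])))
```

```text
[-3.52466775  0.80959216 -0.22749363] [0.0568 0.0007 0.0215] 0.011382211896214744
0.3 [-0.0222 -0.0033]
0.6 [-0.0423 -0.0131]
0.9 [-0.0587 -0.0284]
1.15 [-0.0685 -0.0444]
1.4 [-0.0739 -0.0623]
[-6.75276461e-04  9.99995187e-01 -3.02804870e-03] [9.99995807e-01 6.83797458e-04 2.81387075e-03]
```

Call:
drive_tool --series '[-0.022,-0.003,0,0,0,0,0,-0.042,-0.013,0,0,0,0,0,-0.059,-0.028,0,0,0,0,0,-0.0685,-0.044,0,0,0,0,0,-0.074,-0.062,0,0,0,0,0,-0.074,-0.062,0,0,0,0,0]'

```text
t: 7.83
tool_pos: [0.4169, -0.2642, 0.1081]
eef_rot: [1.923, 1.87, 0.534]
ft_force: [8.0, -7.8, -3.1]
finger_gap: 0.0095
gripper_force: 29.3
```

Run:
```python
from fit3 import *
s=r.sense();print(s['ft_force'],slope(s['tool_pos']),s['finger_gap'],s['gripper_force'])
```

```text
[ 8.00970054 -7.75128901 -3.07354586] [ 0.0364 -0.0371  0.0222] 0.009535274153283107 29.250439703464508
```

Call:
drive_tool --series '[0,0,0,0,0,0,0.26,0,0,0,0,0,0,0.26,0,0,-0.08,0,0,0,0.26,0,0,-0.15,0,0,0,0.26,0.05,0.1,-0.15,0,0,0,0.26,0.05,0.1,-0.15,0,0,0,0.26]'

```text
t: 8.33
tool_pos: [0.4192, -0.2387, 0.182]
eef_rot: [1.921, 1.876, 0.542]
ft_force: [0.8, 0.0, -0.2]
finger_gap: 0.0247
gripper_force: 0.0
```

Run:
```python
from fit3 import *
s=r.sense();print(s['t'],s['ft_force'],slope(s['tool_pos']),s['finger_gap'])
k=imaging.calibration('wrist'); im=imaging.read_camera('wrist');np.savez('w5.npz',**k)
cv2.imwrite('pics/w5.png',im)
for th,h in (("catch_post",.032),("bolt_post",.042)):
  print(th,[(np.round(d['pixel'],1).tolist(),round(d['confidence'],2),onh(d['pixel'],h,k)) for d in imaging.spot_point(th,'wrist')][:3])
go(W(S(.094,.0015,.032),m),T)
```

```text
8.3333 [ 0.80960108  0.04809388 -0.19215772] [ 0.0771 -0.0115  0.0838] 0.024721362769934314
catch_post [([252.3, 291.2], 0.81, (np.float64(0.03627755542904774), np.float64(-0.027733618015153214)))]
bolt_post [([347.7, 249.6], 0.72, (np.float64(0.0919795204517578), np.float64(0.0009696947369933062)))]
shift [0.0253, 0.0543, 0.1222] turn [-0.0017, -0.0022, 0.0011]
shift [0.0253, 0.0543, 0.1222] turn [0.0034, -0.0027, -1.9989]
```

View pics/w5.png

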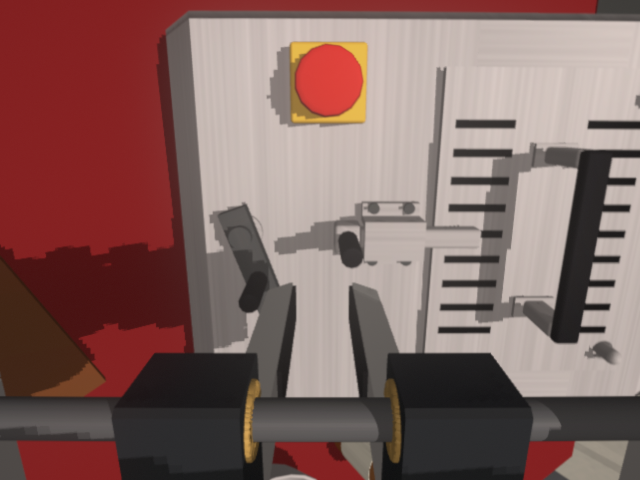

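Catch stands at roughly 1.2 rad (post (252,291)), bolt still home at (348,248), button in. Now the bolt.

Call:
drive_tool --series '[0.029,0.044,0.02,0,0,0,0.28,0.029,0.044,0.06,0,0,0,0.28,0.029,0.044,0.1,0,0,0,0.28,0.029,0.044,0.122,0,0,0,0.28,0.029,0.044,0.122,0,0,0,0.28,0.029,0.044,0.122,0,0,0,0.1,0.029,0.044,0.122,0,0,0,0,0.029,0.044,0.122,0,0,0,0,0.029,0.044,0.122,0,0,0,0]'

```text
t: 9.23
tool_pos: [0.4583, -0.226, 0.1456]
eef_rot: [1.924, 1.883, 0.543]
ft_force: [3.0, 0.1, -2.7]
finger_gap: 0.0114
gripper_force: 30.0
```

Run:
```python
from fit3 import *
s=r.sense();print(s['ft_force'],slope(s['tool_pos']),s['finger_gap'],s['gripper_force'])
k=dict(np.load('w5.npz'))
a,b,c=[np.array(onh(p,.012,k)) for p in ((220,215),(243,205),(280,290))]; d=c-b; e=b-a
print(np.arctan2(d[1],d[0]),np.arctan2(e[0],-e[1]),e)
```

```text
[ 2.99086235  0.06684982 -2.68557183] [0.0906 0.002  0.0324] 0.011396686281100252 29.996778666973114
-1.2111852605641726 1.9750594017912768 [0.01444659 0.00618065]
```

Call:
drive_tool --series '[0,-0.03,0,0,0,0,0,0,-0.06,0,0,0,0,0,0,-0.085,0,0,0,0,0,0,-0.096,0,0,0,0,0,0,-0.1,0,0,0,0,0,0,-0.1,0,0,0,0,0]'

```text
t: 9.73
tool_pos: [0.4291, -0.2254, 0.1275]
eef_rot: [1.925, 1.873, 0.556]
ft_force: [29.9, 2.9, -9.3]
finger_gap: 0.0115
gripper_force: 30.0
```

Run:
```python
from fit3 import *
s=r.sense();print(s['ft_force'],slope(s['tool_pos']),s['finger_gap'],s['gripper_force'])
```

```text
[29.85532824  2.85632396 -9.31805346] [0.0564 0.002  0.0326] 0.011458870602384446 29.986592531204224
```

Call:
drive_tool --series '[0,0.01,0,0,0,0,0.3,0,0.01,0,0,0,0,0.3,0,0.01,-0.08,0,0,0,0.3,0,0.1,-0.15,0,0,0,0.3,0,0.2,-0.15,0,0,0,0.4,0,0.26,-0.15,0,0,0,0.4,0,0.26,-0.15,0,0,0,0.4]'

```text
t: 10.32
tool_pos: [0.4846, -0.2291, 0.235]
eef_rot: [1.915, 1.88, 0.54]
ft_force: [0.5, 0.1, -0.0]
finger_gap: 0.0372
gripper_force: 0.0
```

Run:
```python
from fit3 import *
s=r.sense();print(s['t'],s['ft_force'],slope(s['tool_pos']),s['finger_gap'])
k=imaging.calibration('wrist'); im=imaging.read_camera('wrist');np.savez('w6.npz',**k)
cv2.imwrite('pics/w6.png',im)
for th,h in (("catch_post",.032),("bolt_post",.042),("cover_handle",.046)):
  print(th,[(np.round(d['pixel'],1).tolist(),round(d['confidence'],2),onh(d['pixel'],h,k)) for d in imaging.spot_point(th,'wrist')][:3])
go(W(S(.22,.0,.075),m),T)
```

```text
10.3167 [ 0.51489237  0.09016591 -0.04065966] [ 0.1605 -0.0005  0.0942] 0.03719442900704717
catch_post [([125.2, 302.1], 0.89, (np.float64(0.03788983238058877), np.float64(-0.028921512191351435)))]
bolt_post [([141.6, 261.1], 0.7, (np.float64(0.055799328904942665), np.float64(0.001518871010625516)))]
cover_handle [([420.8, 266.6], 0.79, (np.float64(0.21816775742067301), np.float64(-8.326936405860999e-05)))]
shift [-0.0079, 0.1708, 0.0397] turn [-0.0035, -0.003, -0.0006]
shift [-0.0079, 0.1708, 0.0397] turn [-0.0048, 0.0055, 1.9994]
```

View pics/w6.png

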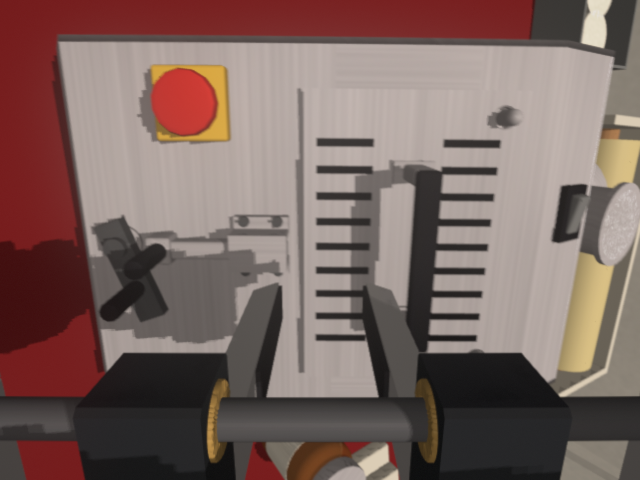

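Bolt is fully back: its end is clear of the cover edge (column 300) and its post moved from s≈0.093 to 0.056. The catch stays aside at (125,300). The handle bar runs from (428,170) to (418,345).

Run:
```python
from fit3 import *
k=dict(np.load('w6.npz'))
for p in ((428,171),(422,290),(418,345)): print(onh(p,.05,k))
go(W(S(.219,.0,.026),m),T)
```

```text
(np.float64(0.2172415369276918), np.float64(0.05505802024904442))
(np.float64(0.2188232950707239), np.float64(-0.012960302513574983))
(np.float64(0.21895242888928773), np.float64(-0.048454708895045114))
shift [-0.0085, 0.1689, 0.1622] turn [-0.0035, -0.003, -0.0006]
shift [-0.0085, 0.1689, 0.1622] turn [-0.0048, 0.0055, 1.9994]
```

Call:
drive_tool --series '[-0.0085,0.1,0,0,0,0,0.45,-0.0085,0.168,0.02,0,0,0,0.45,-0.0085,0.168,0.08,0,0,0,0.45,-0.0085,0.168,0.13,0,0,0,0.45,-0.0085,0.168,0.161,0,0,0,0.45,-0.0085,0.168,0.161,0,0,0,0.3,-0.0085,0.168,0.161,0,0,0,0,-0.0085,0.168,0.161,0,0,0,0,-0.0085,0.168,0.161,0,0,0,0,-0.0085,0.168,0.161,0,0,0,0]'

```text
t: 11.35
tool_pos: [0.57, -0.2319, 0.2106]
eef_rot: [1.925, 1.886, 0.539]
ft_force: [-4.3, -0.8, 0.3]
finger_gap: 0.0134
gripper_force: 30.0
```

Run:
```python
from fit3 import *
s=r.sense();print(s['ft_force'],slope(s['tool_pos']),s['finger_gap'],s['gripper_force'],s['joint_positions'])
```

```text
[-4.32240916 -0.80701146  0.27467698] [ 0.2199 -0.0014  0.0281] 0.013430467559549481 30.008785128593445 [-0.72196679  0.096743    1.87855985  0.50140103  0.79006992 -0.99102629]
```

Call:
drive_tool --series '[0,0,-0.015,0,0,0,0,0,0,-0.04,0,0,0,0,0,0,-0.07,0,0,0,0,0,0,-0.11,0,0,0,0,0,0,-0.15,0,0,0,0,0,0,-0.19,0,0,0,0,0,0,-0.23,0,0,0,0,0,0,-0.25,0,0,0,0,0,0,-0.25,0,0,0,0]'

```text
t: 12.1
tool_pos: [0.5181, -0.2311, 0.2977]
eef_rot: [1.922, 1.883, 0.541]
ft_force: [-0.1, 0.2, -4.6]
finger_gap: 0.0135
gripper_force: 30.0
```

Run:
```python
from fit3 import *
s=r.sense();print(s['t'],s['ft_force'],slope(s['tool_pos']),s['finger_gap'],s['gripper_force'],s['joint_positions'])
im=imaging.read_camera('wrist');cv2.imwrite('pics/w7.png',im)
# tray fit by outer rim rectangle in top and side
k=imaging.calibration('top');ks=imaging.calibration('side')
loc=np.array([[x*.1725,y*.1445,.042] for x,y in ((1,1),(1,-1),(-1,-1),(-1,1))])
ot=np.array([(210,132.5),(302.5,152.5),(274,266),(176.5,241)])
f=lambda t:(proj(Ro.from_euler('z',t[2]).apply(loc)+[t[0],t[1],0],k)-ot).ravel()
a=least_squares(f,[.58,.26,-.1]); print('tray',a.x,np.round(a.fun,1))
# side check: rim corners
print(proj(Ro.from_euler('z',a.x[2]).apply(loc)+[a.x[0],a.x[1],0],ks))
t=a.x; Rt=Ro.from_euler('z',t[2]); P=Rt.apply([-.06,0,0])+[t[0],t[1],.10]
print(P); go(P,toolR(np.array([0,0,-1.]),Rt.apply([1,0,0])))
```

```text
12.1 [-0.13959648  0.20108928 -4.56986233] [ 0.2222 -0.0018  0.1295] 0.013548694175332507 29.99422162771225 [-0.81141265 -0.03806227  1.79549491  0.45888012  1.01914307 -0.9615279 ]
tray [ 0.58255065  0.25954669 -0.10787343] [-0.6 -1.1  0.9  0.5  0.  -0.4 -0.3  0.9]
[[186.86362541 366.96358389]
 [224.32591956 300.10485522]
 [340.76352559 311.43510443]
 [326.04985803 383.9453406 ]]
[0.52289941 0.26600655 0.1       ]
shift [1.2415, -0.2729, 0.4104] turn [0.3551, -0.0163, 0.0538]
shift [1.2415, -0.2729, 0.4104] turn [0.0246, 0.5363, -1.8714]
```

View pics/w7.png

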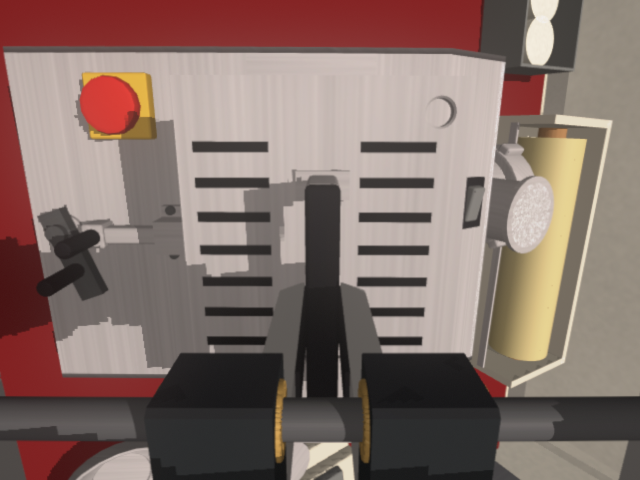

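The cover hangs level in the grip (4.6 N), holes off the pins, with bolt and catch still open. Next I'll carry it across.

```bash
cat > tr.py <<'E'
from fit3 import *
t=[.58255,.25955,-.10787]; Rt=Ro.from_euler('z',t[2]); L=toolR(np.array([0,0,-1.]),Rt.apply([1,0,0]))
C=Rt.apply([-.06,0,0])+[t[0],t[1],0]
E
python3 -c "
from tr import *
go(np.array([.52,-.02,.31]),L)"
```

```text
shift [0.5272, 0.0121, -0.0317] turn [0.3551, -0.0163, 0.0538]
shift [0.5272, 0.0121, -0.0317] turn [0.0246, 0.5363, -1.8714]
```

Call:
drive_tool --series '[0.02,0.005,-0.03,0.02,0,0.005,0,0.06,0.01,-0.03,0.06,0,0.01,0,0.12,0.012,-0.032,0.1,-0.005,0.02,0,0.18,0.012,-0.032,0.15,-0.01,0.03,0,0.24,0.012,-0.032,0.2,-0.01,0.035,0,0.3,0.012,-0.032,0.25,-0.012,0.04,0,0.36,0.012,-0.032,0.3,-0.015,0.05,0,0.42,0.012,-0.032,0.34,-0.016,0.053,0,0.48,0.012,-0.032,0.355,-0.016,0.054,0,0.52,0.012,-0.032,0.355,-0.016,0.054,0]'

```text
t: 12.98
tool_pos: [0.5224, -0.0194, 0.3075]
eef_rot: [-2.331, -2.098, -0.003]
ft_force: [-0.4, -0.0, -5.7]
finger_gap: 0.0132
gripper_force: 30.0
```

```bash
python3 -c "
from tr import *
s=r.sense(); print(s['finger_gap'],s['joint_positions'])
go(np.r_[C[:2],.2],L)"
```

```text
0.013183109331445302 [-0.1740581   0.15658124  1.41562995  0.00497646  1.57287258 -0.0688904 ]
shift [0.7084, -0.0728, 0.2726] turn [-0.002, -0.0033, 0.0017]
shift [0.7084, -0.0728, 0.2726] turn [0.0052, -0.0031, -1.9983]
```

Call:
drive_tool --series '[0.05,-0.01,0,0,0,0,0,0.12,-0.02,0,0,0,0,0,0.2,-0.03,0,0,0,0,0,0.28,-0.04,0,0,0,0,0,0.36,-0.05,0.03,0,0,0,0,0.44,-0.06,0.08,0,0,0,0,0.52,-0.07,0.13,0,0,0,0,0.6,-0.073,0.18,0,0,0,0,0.67,-0.073,0.23,0,0,0,0,0.708,-0.073,0.27,0,0,0,0]'

```text
t: 13.82
tool_pos: [0.5209, 0.2667, 0.199]
eef_rot: [-2.331, -2.097, -0.002]
ft_force: [0.1, 0.1, -5.4]
finger_gap: 0.0134
gripper_force: 30.0
```

Run:
```python
from tr import *
s=r.sense(); print(s['finger_gap'],s['joint_positions'],s['tool_pos'])
k=imaging.calibration('wrist');im=imaging.read_camera('wrist');imt=imaging.read_camera('top');
cv2.imwrite('pics/w8.png',np.hstack([cv2.resize(im,(400,300)),cv2.resize(imt[100:300,120:387],(400,300))]))
go(np.r_[C[:2],.045],L)
```

```text
0.013367625489709196 [0.35025552 0.29489147 1.49368222 0.00609168 1.35380559 0.45439835] [0.52093713 0.26666586 0.19903397]
shift [0.0025, 0.0117, 0.3805] turn [-0.0053, -0.0008, 0.0023]
shift [0.0025, 0.0117, 0.3805] turn [0.0013, -0.0084, -1.9977]
```

View pics/w8.png

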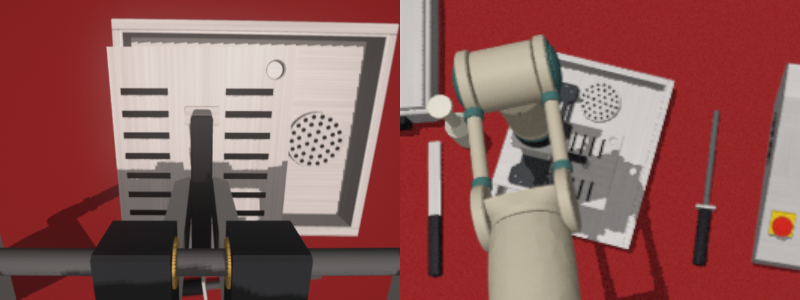

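The cover is over the tray's -x half, parallel to its sides; the disc is clear at (315,138). Lowering.

Call:
drive_tool --series '[0,0.005,0.05,0,0,0,0,0.002,0.01,0.12,-0.005,0,0.002,0,0.002,0.011,0.19,-0.005,0,0.002,0,0.002,0.011,0.26,-0.005,0,0.002,0,0.002,0.011,0.32,-0.005,0,0.002,0,0.002,0.011,0.36,-0.005,0,0.002,0,0.002,0.011,0.38,-0.005,0,0.002,0,0.002,0.011,0.39,-0.005,0,0.002,0,0.002,0.011,0.4,-0.005,0,0.002,0,0.002,0.011,0.4,-0.005,0,0.002,0]'

```text
t: 14.75
tool_pos: [0.5267, 0.2628, 0.0424]
eef_rot: [2.338, 2.092, 0.011]
ft_force: [-0.1, 0.9, -4.0]
finger_gap: 0.0136
gripper_force: 30.0
```

Call:
drive_tool --series '[0,0,0.008,0,0,0,0,0,0,0.014,0,0,0,0,0,0,0.02,0,0,0,0,0,0,0.02,0,0,0,0,0,0,0.02,0,0,0,0]'

```text
t: 15.17
tool_pos: [0.526, 0.2627, 0.0341]
eef_rot: [2.338, 2.092, 0.01]
ft_force: [-0.5, 0.5, -5.0]
finger_gap: 0.0137
gripper_force: 30.0
```

Call:
drive_tool --series '[0,0,0.003,0,0,0,0,0,0,0.006,0,0,0,0,0,0,0.009,0,0,0,0,0,0,0.009,0,0,0,0]'

```text
t: 15.5
tool_pos: [0.5269, 0.2628, 0.0315]
eef_rot: [2.337, 2.092, 0.012]
ft_force: [-0.6, -1.3, 2.1]
finger_gap: 0.0136
gripper_force: 30.0
```

Call:
drive_tool --series '[0,0,0.003,0,0,0,0,0,0,0.003,0,0,0,0]'

```text
t: 15.67
tool_pos: [0.5269, 0.2628, 0.0315]
eef_rot: [2.337, 2.092, 0.013]
ft_force: [-2.1, -1.3, 10.0]
finger_gap: 0.0134
gripper_force: 30.0
```

Firmly on the floor. Releasing and going straight up.

Call:
drive_tool --series '[0,0,0,0,0,0,0.15,0,0,0,0,0,0,0.35,0,0,0,0,0,0,0.4,0,0,0,0,0,0,0.4,0,0,-0.05,0,0,0,0.4,0,0,-0.15,0,0,0,0.4,0,0,-0.25,0,0,0,0.4,0,0,-0.35,0,0,0,0.4,0,0,-0.45,0,0,0,0.4,0,0,-0.45,0,0,0,0.4]'

```text
t: 16.5
tool_pos: [0.5294, 0.2644, 0.218]
eef_rot: [2.333, 2.088, 0.033]
ft_force: [0.3, 0.2, 0.5]
finger_gap: 0.0373
gripper_force: 0.0
```

Run:
```python
from tr import *
s=r.sense(); print(s['t'],s['finger_gap'],s['tool_pos'],s['ft_force'])
k=imaging.calibration('wrist');im=imaging.read_camera('wrist');a=imaging.read_camera('top');b=imaging.read_camera('side')
print([(np.round(d['pixel'],1).tolist(),d['confidence'], onplane(d['pixel'],k,np.array([0,0,.049]),np.array([0,0,1.]))) for d in imaging.spot_point('cover_handle','wrist')],C)
cv2.imwrite('pics/w9.png',np.vstack([np.hstack([cv2.resize(im,(400,300)),cv2.resize(b[220:430,140:420],(400,300))]),np.hstack([cv2.resize(a[100:300,120:387],(400,300)),cv2.resize(a[200:300,340:473],(400,300))])]))
```

```text
16.5 0.0373054054160658 [0.52944605 0.26442048 0.21798521] [0.28249816 0.1598189  0.48084795]
[([311.6, 226.0], 0.6, array([0.52491442, 0.26245324, 0.049     ]))] [0.52289874 0.26600966 0.        ]
```

View pics/w9.png

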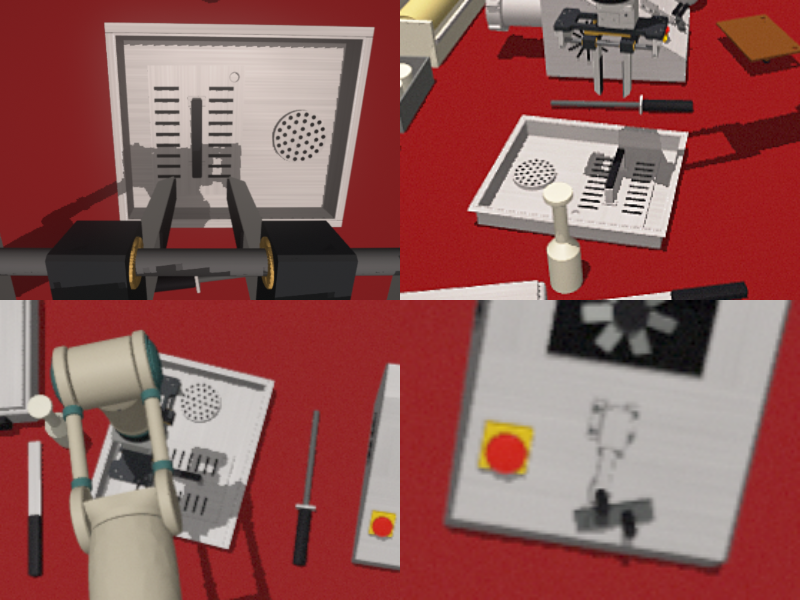

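The cover lies flat, handle up, in the tray's -x half, away from the disc. Catch and bolt are open, the button is in, and nothing else has moved. Handing in.

```bash
python3 -c "
from rig import close_job
print(close_job())"
```

```text
the job is handed in; nothing more can be done
None
```

I pushed the stop button in, swung the catch aside, drew the bolt back, and laid the cover flat and handle up in the wash tray, released. The last pictures show nothing else moved; I handed the job in at about 17 s, and no verdict came back.

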